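Squeeze-test the net clips and throw out the weak one

TASK

One of the three black spring clips lying on the balcony table has a tired spring. Squeeze the finger pads of each clip where it lies, working from the robot's left to its right, to feel which one is weak; put the weak clip in the wide, low, empty terracotta pan and leave the two firm ones lying where they are, without lifting them.

Things in the scene. Friction and masses are not known exactly. Their poses are not given: they have to be found in the camera images.
- clip_p: One of three clips that look alike, any of which may be the weak one. Black plastic peg-type spring clip with a steel pivot pin, lying on its side: two arms side by side, 97 mm long, 24 mm high (pin 26 mm), about 70 g. Origin: under the pin, at table height; x points along the clip to the closed jaws (tips at x = 46 mm); handles run to -x; y lies level across the clip.
- clip_q: Second clip, same looks, size and axes as clip_p. The handles end in two upright round finger pads (12 mm across, 24 mm high) at x = -45 mm, y = 21 and -21 mm: 54 mm over their outsides at rest. Pinched together along y from above, they open the jaws until a stop at about 30 to 33 mm over the pads; let go, they spring back.
- clip_r: Third clip, like clip_p. The clips lie in a row across the table, 120 to 240 mm apart, turned up to 30 degrees. Firm clips begin to give at about 10 N a pad, reach about 45 mm over the pads at 20 N, and the stop only above 30 N; the weak one begins to give at about 3 N, is at 45 mm by 5 N and reaches the stop at about 7 N.
- pan: the wide low empty terracotta plant pan, round, fixed on the table towards the robot's right: 200 mm across the rim, 60 mm high, walls 8 mm, its flat inner floor 8 mm above the table and about 155 mm across. Origin: centre of its underside. (The taller pot with the plant is not it.)
Mind the look-alikes: they are no part of the job. What is shaped like the clip_q but green, purple or turquoise is not meant.

How it is judged:
On the way, in this order (a step that is already met when the one before it is completed fails the run):
1. the clip on the robot's left is squeezed where it lies (((contact force between the fingers and clip_p above 3 N and height (world z) of clip_p below 0.02 m and world y of clip_p above 0.24 m) or (contact force between the fingers and clip_q above 3 N and height (world z) of clip_q below 0.02 m and world y of clip_q above 0.24 m) or (contact force between the fingers and clip_r above 3 N and height (world z) of clip_r below 0.02 m and world y of clip_r above 0.24 m))), for 0.1 s.
2. the middle clip is squeezed where it lies (((contact force between the fingers and clip_p above 3 N and height (world z) of clip_p below 0.02 m and world y of clip_p between 0.06 and 0.24 m) or (contact force between the fingers and clip_q above 3 N and height (world z) of clip_q below 0.02 m and world y of clip_q between 0.06 and 0.24 m) or (contact force between the fingers and clip_r above 3 N and height (world z) of clip_r below 0.02 m and world y of clip_r between 0.06 and 0.24 m))), for 0.1 s.
3. the clip on the robot's right is squeezed where it lies (((contact force between the fingers and clip_p above 3 N and height (world z) of clip_p below 0.02 m and world y of clip_p between -0.16 and 0.06 m) or (contact force between the fingers and clip_q above 3 N and height (world z) of clip_q below 0.02 m and world y of clip_q between -0.16 and 0.06 m) or (contact force between the fingers and clip_r above 3 N and height (world z) of clip_r below 0.02 m and world y of clip_r between -0.16 and 0.06 m))), for 0.1 s.
At the end, for the whole second after the job is handed in: The weak clip lies at rest inside the pan (its pivot within 80 mm of the pan's axis and lower than the rim); both firm clips lie on the table within 50 mm of where they started (horizontal distance between clip_q and pan below 0.08 m and z of clip_q in the frame of pan between 0.003 and 0.055 m and linear speed of clip_q below 0.03 m/s and distance of each of clip_p, clip_r from where it was at the start of the episode below 0.05 m and height (world z) of each of clip_p, clip_r below 0.02 m); the robot touches nothing.
It fails at once if a firm clip is lifted off the table (height (world z) of any of clip_p, clip_r above 0.04 m).
It also fails if it takes over 69 s, if anything falls off the work surface, if the arm or the gripper's body presses on something with over 40 N, if the wrist force passes 120 N, or if a joint passes its speed limit or range.

ROBOT

A 7-joint arm with a two-finger parallel gripper is mounted at the origin on the work surface. World frame = base frame: x ahead of the robot, y to its left, z up, the work surface at z = 0. Lengths are in m, angles in rad, forces in N, time in s.
With the tool pointing down it reaches from about 0.425 to 0.925 m from the base axis. Payload 6.8 kg.
Tool frame: the origin (TCP) lies midway between the tips of the shut fingers; the grasp point (between the pads) lies 19 mm behind it (r.grip_point_offset is the distance from the TCP to the grasp point, in m); z points along the fingers, y is the direction in which the jaws open and shut (so a half turn about z gives the same grasp; the last joint's range is limited). The gripper opens to 85 mm and grips with 20 to 120 N. Pads are 22 mm wide; open, the fingers measure 114 mm over their backs; the gripper's body (76 mm by 85 mm) begins 54 mm behind the grasp point. The pads swing forward as they close: fully open they stand 13 mm farther back than shut.
Start: joints at [1.089, 0.477, 0.022, 1.555, -0.011, 1.109, -0.083], TCP at [0.246, -0.628, 0.231] pointing down, gripper open.
Joint ranges: [-2.96, 2.96], [-0.34, 2.1], [-1.41, 1.46], [0.24, 2.44], [-1.37, 4.51], [0.17, 1.92], [-2.96, 2.96]. Speed limits (rad/s): [2.39, 2.39, 3.14, 3.14, 3.14, 3.14, 3.14].

INTERFACE

Orientations are given as a rotation vector (axis times angle).
In Python, from bench import r, grab_frame, camera_params gives the robot as it stands.
- The arm moves only by the tool carry_out, never from a script. Its argument "motion" is text: rows parted by semicolons, each of 5 numbers parted by spaces: the closure, from 0 (fully open) to 1 (shut), then the shift along the tool's x, y, z in mm, then the turn about the tool's z in rad. In form: fingers dx dy dz twist; .... A call has exactly 8 rows; each row shifts and turns the commanded pose from where the row before left it, along the tool's axes as they then stand; what a row does not reach is not made up. A row lasts 1/8 s, in which the tool goes at most 62.5 mm and 10.7 degrees, less where a joint would pass 70% of its speed; a pose out of reach is approached as far as the arm can. A call with a gripper value outside its range is refused whole. The fingers move at their own pace and stop on an object; "newtons" is the grip in N (left out, the last holds). Time passes only in rows, so rows that do not move let the fingers close, or fill a call up. It gives the time, the measured TCP pose, the force and the opening at its end, in the units of the state.
- r.get_obs(): the state, without advancing time (a new reading comes with each control period).
- grab_frame(name): name is "scene" or "top" or "wrist"; returns the picture (420x560x3 uint8, red, green, blue); there is no depth.
- camera_params(name): a dict with "fx", "fy", "cx", "cy" (pixels), "eye" and "attitude" of the camera in the world. Camera axes: x right, y down, z forward; pixel columns grow to the right and rows downward; lengths in m; the calibration is good to about 2 mm. A picture is of the moment at which its call begins: read the wrist's pose just before it. camera_params takes no time and is no camera call; for the wrist camera it gives the pose at the moment of the call.
- r.hand_in(): hands the job in, once; it reports no verdict.
The state is a dict: "clock": time; "joints": joint angles; "qvel": joint speeds; "tau": joint torques, N m; "tcp_pos": TCP position; "orientation": TCP orientation; "contact_force": force on the tool from outside, world axes, zero at the start; "moment": the same for the moment, N m; "grip_width": finger opening in m.
Only numpy, scipy, OpenCV 4.12 (cv2) and the standard library are available. Lean on these libraries where they do the work, as an engineer would, in place of code of your own. Each camera call takes 0.05 s, during which the arm holds its last target.

## Working session

There is one attempt and no reset: what is moved stays moved. The work goes in short steps, Python scripts to look and compute and a tool call to move; the robot and the scene stay as the last step left them, time stands still between calls to the robot, and variables do not carry over. Pictures are saved under pics/ and viewed, and the job is handed in when it is done.

Besides the shell and the picture viewer there is one more tool, called by a JSON object that holds its "name" and its "arguments". carry_out: Moves the arm, as the interface text tells. Its arguments: {"type":"object","properties":{"motion":{"type":"string"},"newtons":{"type":"number"}},"required":["motion"]}

```bash
mkdir -p pics
python3 - <<'E'
from bench import r, grab_frame, camera_params
import cv2
o=r.get_obs(); print(o)
for n in ("scene","top","wrist"):
    p=camera_params(n); print(n,p)
    f=grab_frame(n); cv2.imwrite(f"pics/{n}0.png",f[:,:,::-1])
print(r.grip_point_offset)
E
```

```text
{'clock': 0.0, 'joints': array([ 1.08889436,  0.47782594,  0.02231648,  1.55644488, -0.01150795,
        1.10926657, -0.08307682]), 'qvel': array([-0.0021754 ,  0.00114905,  0.00051327, -0.00017289,  0.00026406,
        0.00076837,  0.00082716]), 'tau': array([ 4.38657898e-04, -5.96451294e+01,  1.60801146e+00, -2.81198984e+01,
        1.24627550e-02,  9.22907609e-03, -5.74571345e-06]), 'tcp_pos': array([ 0.24627185, -0.62784658,  0.2303107 ]), 'orientation': array([-3.08513395e+00, -5.83522832e-01,  7.10889097e-04]), 'contact_force': array([-0.72927922,  0.0560407 , -0.22223028]), 'moment': array([0.03162599, 0.04018126, 0.05550996]), 'grip_width': 0.08528095393990574}
scene {'fx': 429.8737073579804, 'fy': 429.8737073579804, 'cx': 274.5335600547581, 'cy': 210.3802288722251, 'eye': array([ 1.37027892, -0.53884783,  0.69151779]), 'attitude': array([-2.01991133, -0.98984595,  0.51579421])}
top {'fx': 507.28661305824875, 'fy': 507.28661305824875, 'cx': 278.0769877405763, 'cy': 208.8766341051633, 'eye': array([ 0.41487278, -0.0207158 ,  1.30864315]), 'attitude': array([-2.13775519,  2.11233196, -0.17391023])}
wrist {'fx': 352.11824423886526, 'fy': 352.11824423886526, 'cx': 278.1999629231238, 'cy': 214.50758248821032, 'eye': array([ 0.30790504, -0.60255191,  0.37391305]), 'attitude': array([ 2.40743703, -1.64242533, -0.22147876])}
0.0187
```

View pics/top0.png

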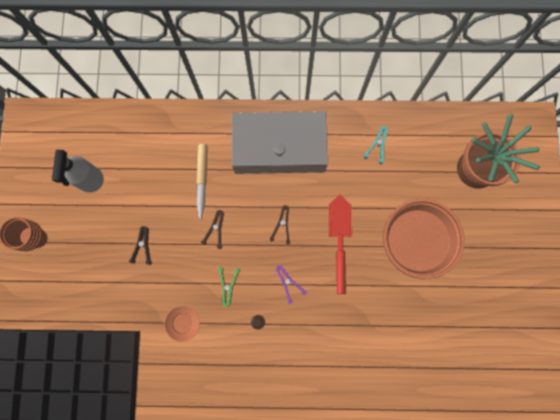

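View pics/scene0.png

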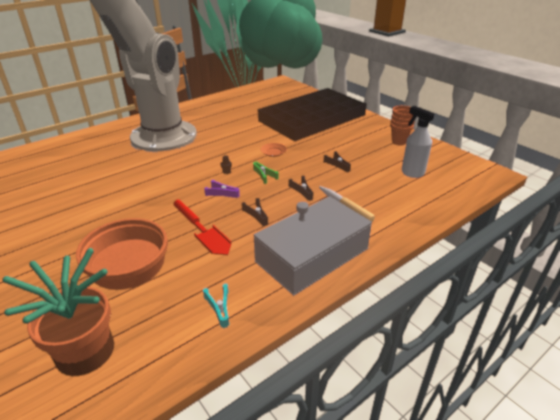

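Top view: black clips at about (141,244), (214,229) and (282,225), left to right for the robot. The green (229,287), purple (290,283) and turquoise (379,145) ones are look-alikes. The wide pan is at (423,238). Next I enlarge the crop and measure.

```bash
cat > h.py <<'E'
import numpy as np, cv2
from scipy.spatial.transform import Rotation as R
from bench import r, grab_frame, camera_params
def ray(p,u,v):
    d=np.array([(u-p['cx'])/p['fx'],(v-p['cy'])/p['fy'],1.0])
    return R.from_rotvec(p['attitude']).apply(d)
def onplane(p,u,v,z):
    d=ray(p,u,v); return p['eye']+d*(z-p['eye'][2])/d[2]
def project(p,X):
    c=R.from_rotvec(p['attitude']).inv().apply(np.asarray(X)-p['eye'])
    return np.array([p['fx']*c[0]/c[2]+p['cx'],p['fy']*c[1]/c[2]+p['cy']])
E
python3 - <<'E'
from h import *
f=cv2.imread('pics/top0.png'); p=camera_params('top')
g=f.max(axis=2)
m=(g<75).astype(np.uint8)
n,l,s,c=cv2.connectedComponentsWithStats(m)
for i in range(1,n):
    if s[i,4]>60 and 100<c[i][1]<300: print(i,s[i],c[i],onplane(p,*c[i],0.012).round(4))
crop=cv2.resize(f[190:310,110:330],None,fx=3.6,fy=3.6,interpolation=cv2.INTER_CUBIC)
cv2.imwrite('pics/crop0.png',crop)
# pan rim
b,gg,rr=[f[:,:,k].astype(int) for k in range(3)]
for (u,v) in [(383,240),(463,240),(423,200),(423,277)]: print('pan',onplane(p,u,v,0.06).round(3))
E
```

```text
36 [ 53 151  21  34 431] [ 61.68909513 166.93271462] [0.7497 0.5693 0.012 ]
41 [139 228  12  36 139] [144.9352518  240.96402878] [0.5557 0.337  0.012 ]
pan [ 0.56  -0.265  0.06 ]
pan [ 0.562 -0.462  0.06 ]
pan [ 0.661 -0.367  0.06 ]
pan [ 0.47 -0.36  0.06]
```

View pics/crop0.png

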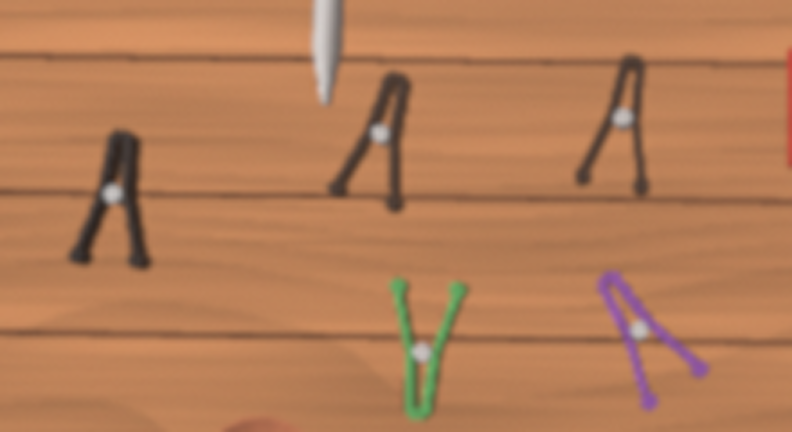

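The crop shows three black clips. Pads/pin in crop pixels: left (80,257),(140,262)/(113,194); middle (338,188),(395,204)/(380,133); right (583,178),(642,187)/(623,118). The jaws point away from the robot. These three are the ones meant, since they are black; the green and purple ones are not. Next I work out positions.

Run:
```python
from h import *
f=cv2.imread('pics/top0.png'); p=camera_params('top')
cr=lambda x,y:((x+0.5)/3.6-0.5+110,(y+0.5)/3.6-0.5+190)
for nm,a,b,c,t in [('L',(80,257),(140,262),(113,194),(123,138)),('M',(338,188),(395,204),(380,133),(398,80)),('R',(583,178),(642,187),(623,118),(632,63))]:
    A,B,T=[onplane(p,*cr(*q),0.02) for q in (a,b,t)]; C=onplane(p,*cr(*c),0.026)
    M=(A+B)/2; ax=C-M; d=A-B; ax2=T-M
    print(nm,'padmid',M.round(4),'sep',np.linalg.norm(d).round(4),'pin',C.round(4),'len',np.linalg.norm(ax[:2]).round(4),np.linalg.norm(ax2[:2]).round(4),'yaw pin/tip/pads',np.degrees([np.arctan2(ax[1],ax[0]),np.arctan2(ax2[1],ax2[0]),np.arctan2(-d[0],d[1])]).round(1))
for nm,u,v in [('boxFL',233,172),('boxFR',327,172)]:
    print(nm,onplane(p,u,v,0).round(3),onplane(p,u,v,0.08).round(3))
ps=camera_params('scene')
print('scene box bottom near corners',onplane(ps,258,252,0).round(3), onplane(ps,297,285,0).round(3))
# box height: top corner above (297,285) is ~ (297,262)?
for h in (0.05,0.08,0.1,0.12): print(h,[project(ps,[*onplane(ps,297,285,0)[:2],h]).round(0), ])
o=r.get_obs()
```

```text
L padmid [0.5018 0.3437 0.02  ] sep 0.0428 pin [0.5475 0.3427 0.026 ] len 0.0458 0.0866 yaw pin/tip/pads [-1.3 -2.7 -4. ]
M padmid [0.5489 0.1641 0.02  ] sep 0.0423 pin [0.5932 0.1553 0.026 ] len 0.0452 0.0859 yaw pin/tip/pads [-11.3 -13.2 -14.9]
R padmid [ 0.5605 -0.0101  0.02  ] sep 0.0423 pin [ 0.6059 -0.0171  0.026 ] len 0.0459 0.0872 yaw pin/tip/pads [-8.7 -8.5 -8. ]
boxFL [0.744 0.117 0.   ] [0.724 0.108 0.08 ]
boxFR [ 0.746 -0.133  0.   ] [ 0.726 -0.126  0.08 ]
scene box bottom near corners [ 0.723 -0.101  0.   ] [ 0.865 -0.097  0.   ]
0.05 [array([297., 268.])]
0.08 [array([298., 258.])]
0.1 [array([298., 251.])]
0.12 [array([298., 243.])]
```

Run:
```python
from h import *
f=cv2.imread('pics/scene0.png')
cv2.imwrite('pics/sc_crop.png',cv2.resize(f[130:310,190:390],None,fx=3,fy=3,interpolation=cv2.INTER_CUBIC))
```

```text
(no output)
```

View pics/sc_crop.png

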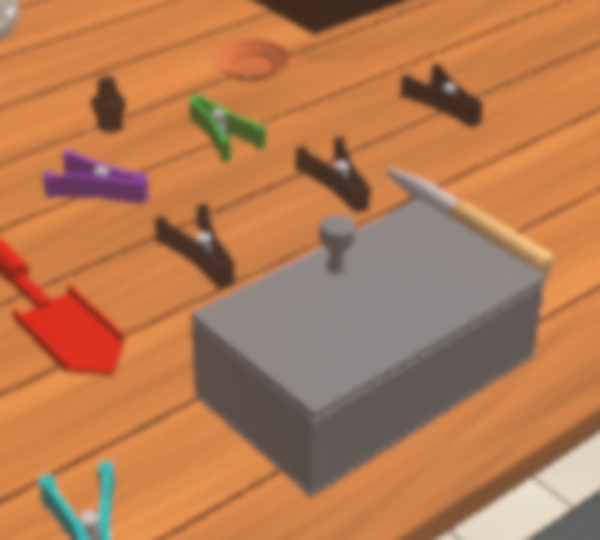

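Measured sizes agree with the given ones: pad centres 42 mm apart and pin-to-pads 45 mm. Next comes a move planner that turns world waypoints into tool-axis rows.

```bash
cat >> h.py <<'E'
def state():
    o=r.get_obs(); X=R.from_rotvec(o['orientation']).as_matrix()
    return o, np.degrees(np.arctan2(X[1,0],X[0,0])), X
def plan(wps, start=None, cl=0.0):
    """wps: list of (x,y,z,yawdeg,nrows)"""
    o,psi,X=state()
    pos=np.array(o['tcp_pos']) if start is None else np.array(start[:3]); psi=psi if start is None else start[3]
    rows=[]
    for x,y,z,yw,n in wps:
        T=np.array([x,y,z]); p0=pos.copy(); s0=psi; 
        for k in range(1,n+1):
            goal=p0+(T-p0)*k/n; gy=s0+(yw-s0)*k/n
            d=goal-pos; c,s=np.cos(np.radians(psi)),np.sin(np.radians(psi))
            dx=round(c*d[0]*1e3+s*d[1]*1e3); dy=round(s*d[0]*1e3-c*d[1]*1e3); dz=round(-d[2]*1e3)
            tw=round(np.radians(psi-gy),2)
            rows.append((cl,dx,dy,dz,tw))
            pos=pos+np.array([c*dx+s*dy,s*dx-c*dy,-dz])/1e3; psi-=np.degrees(tw)
    for i in range(0,len(rows),8): print('; '.join('%g %d %d %d %g'%q for q in rows[i:i+8]))
    print('end',pos.round(4),round(psi,2))
E
python3 - <<'E'
from h import *
plan([(0.42,-0.48,.23,18,4),(0.56,-0.22,.22,12,6),(0.57,0.05,.2,4,5),(0.55,0.22,.17,-1,4),(.502,.344,.12,-2.7,5)])
E
```

```text
0 54 -19 0 0.01; 0 54 -19 0 0.02; 0 53 -20 0 0.01; 0 53 -21 1 0.02; 0 36 -34 2 0.02; 0 35 -35 1 0.01; 0 34 -35 2 0.02; 0 34 -35 1 0.02
0 33 -37 2 0.02; 0 33 -37 2 0.01; 0 13 -52 4 0.03; 0 12 -53 4 0.03; 0 10 -53 4 0.03; 0 9 -53 4 0.03; 0 7 -54 4 0.02; 0 -2 -43 7 0.02
0 -3 -42 8 0.03; 0 -4 -43 7 0.02; 0 -5 -42 8 0.02; 0 -10 -25 10 0.01; 0 -10 -24 10 0; 0 -10 -25 10 0.01; 0 -11 -24 10 0; 0 -10 -25 10 0.01
end [0.5021 0.3441 0.1196] -2.65
```

{"name": "carry_out", "arguments": {"motion": "0 54 -19 0 0.01; 0 54 -19 0 0.02; 0 53 -20 0 0.01; 0 53 -21 1 0.02; 0 36 -34 2 0.02; 0 35 -35 1 0.01; 0 34 -35 2 0.02; 0 34 -35 1 0.02", "newtons": 20}}

```text
clock: 1.15
tcp_pos: [0.5139, -0.3057, 0.224]
orientation: [-3.118, -0.381, 0.001]
contact_force: [0.5, 0.1, 0.8]
grip_width: 0.0855
```

{"name": "carry_out", "arguments": {"motion": "0 33 -37 2 0.02; 0 33 -37 2 0.01; 0 13 -52 4 0.03; 0 12 -53 4 0.03; 0 10 -53 4 0.03; 0 9 -53 4 0.03; 0 7 -54 4 0.02; 0 -2 -43 7 0.02"}}

```text
clock: 2.15
tcp_pos: [0.5653, 0.0954, 0.1932]
orientation: [-3.14, -0.086, -0.001]
contact_force: [0.2, -0.5, -0.4]
grip_width: 0.0852
```

{"name": "carry_out", "arguments": {"motion": "0 -3 -42 8 0.03; 0 -4 -43 7 0.02; 0 -5 -42 8 0.02; 0 -10 -25 10 0.01; 0 -10 -24 10 0; 0 -10 -25 10 0.01; 0 -11 -24 10 0; 0 -10 -25 10 0.01"}}

```text
clock: 3.15
tcp_pos: [0.5018, 0.3442, 0.1197]
orientation: [3.14, -0.073, -0.001]
contact_force: [0.5, 0.8, 0.0]
grip_width: 0.0855
```

Run:
```python
from h import *
o,psi,X=state(); print(o['clock'],o['tcp_pos'],psi,X[:,2].round(4),o['joints'].round(2))
p=camera_params('wrist'); f=grab_frame('wrist'); np.save('pics/wL.npy',f)
cv2.imwrite('pics/wL.png',f[:,:,::-1])
for X in ([.5018+0.021*np.sin(np.radians(2.7)),.3437+.021,.022],[.5018-0.021*np.sin(np.radians(2.7)),.3437-.021,.022],[.5475,.3427,.026]): print(project(p,X).round(1))
print(p)
```

```text
3.15 [0.50183388 0.34420985 0.11968455] -2.670113757340764 [-4.e-04 -4.e-04 -1.e+00] [-0.53  0.5  -0.24  1.8   0.15  0.85 -2.45]
[251. 215.]
[310.2 215. ]
[279.1 150.3]
{'fx': 352.11824423886526, 'fy': 352.11824423886526, 'cx': 278.1999629231238, 'cy': 214.50758248821032, 'eye': array([0.56793872, 0.34253851, 0.26318135]), 'attitude': array([ 2.03171643, -2.1302193 , -0.28418318])}
```

View pics/wL.png

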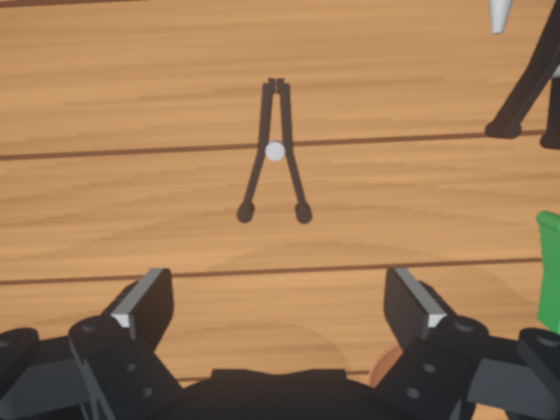

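The wrist view shows the left clip with pads at (246,212) and (304,212) and pin at (275,151). That is about 5 px left of the predicted position, so roughly 3 mm more +y.

Run:
```python
from h import *
p=camera_params('wrist')
A,B=[onplane(p,*q,0.022) for q in ((246,212),(304,212))]; C=onplane(p,275,151,.026); T=onplane(p,276.5,82,.024)
M=(A+B)/2; print(A,B,M,np.linalg.norm(A-B),C,np.linalg.norm(C-M),np.degrees(np.arctan2(*(T-M)[[1,0]])),np.linalg.norm(T-M))
plan([(M[0],M[1],.006,-1.8,4)])
```

```text
[0.50221105 0.37253007 0.022     ] [0.50047381 0.33166176 0.022     ] [0.50134243 0.35209591 0.022     ] 0.040905217601337134 [0.54416949 0.35011789 0.026     ] 0.043058910613240776 -3.2381677674185676 0.08601500902038792
0 1 -1 28 -0; 0 0 -1 28 -0.01; 0 1 -1 28 0; 0 0 -1 29 -0
end [0.5011 0.3524 0.0056] -1.84
```

Run:
```python
from h import *
p=camera_params('wrist');print(p)
print(state()[0]['tcp_pos'],state()[0]['clock'])
print(project(p,[.5018,.3437+.021,.022]), onplane(p,251,215,.022))
```

```text
{'fx': 352.11824423886526, 'fy': 352.11824423886526, 'cx': 278.1999629231238, 'cy': 214.50758248821032, 'eye': array([0.56539631, 0.34682995, 0.26188933]), 'attitude': array([ 2.03598047, -2.12467439, -0.28831058])}
[0.49893933 0.34850417 0.11856356] 3.2
[257.11719844 212.10701168] [0.49986966 0.36914521 0.022     ]
```

{"name": "carry_out", "arguments": {"motion": "0 0 0 0 0; 0 0 0 0 0; 0 0 0 0 0; 0 0 0 0 0; 0 0 0 0 0; 0 0 0 0 0; 0 0 0 0 0; 0 0 0 0 0"}}

```text
clock: 4.2
tcp_pos: [0.5023, 0.3437, 0.1203]
orientation: [3.141, -0.073, 0.0]
contact_force: [0.1, 0.8, -0.0]
grip_width: 0.0857
```

```bash
cat >> h.py <<'E'
def dark(f,lo=70):
    return (f.max(axis=2)<lo).astype(np.uint8)
E
python3 - <<'E'
from h import *
p=camera_params('wrist'); o,psi,_=state(); print(o['tcp_pos'],psi)
f=grab_frame('wrist'); cv2.imwrite('pics/wL2.png',f[:,:,::-1])
n,l,s,c=cv2.connectedComponentsWithStats(dark(f))
for i in range(1,n):
    if s[i,4]>150: print(s[i],c[i].round(1))
cv2.imwrite('pics/wL2c.png',cv2.resize(f[60:260,180:380,::-1],None,fx=3,fy=3,interpolation=cv2.INTER_CUBIC))
E
```

```text
[0.50231629 0.34370512 0.12028877] -2.6447936008355817
[ 509    0   51  113 2201] [539.6  62.5]
[541  78  19  71 862] [553.  117.8]
[    0   288   560   132 36733] [258.1 374.9]
[ 95 399  14  21 163] [100.4 410.6]
```

View pics/wL2c.png

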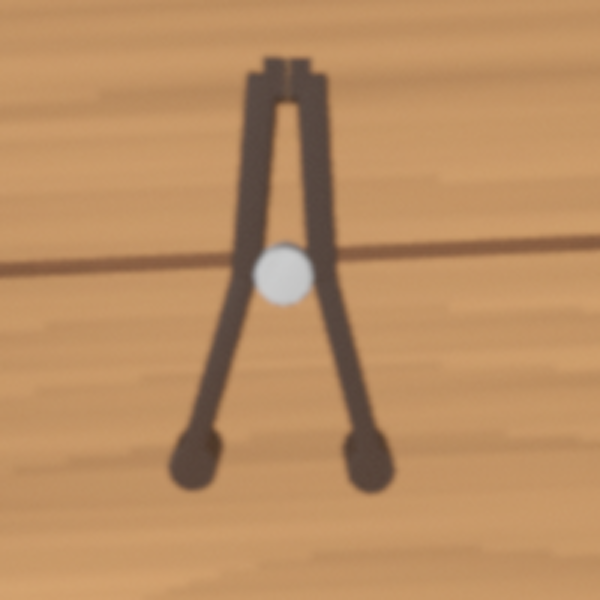

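Run:
```python
from h import *
p=camera_params('wrist'); print(state()[0]['tcp_pos'])
A,B=[onplane(p,*q,0.024) for q in ((244.7,215.3),(303.3,216))]; C=onplane(p,274,151.3,.026); T=onplane(p,275.5,79.7,.024)
M=(A+B)/2; print(A,B,M,np.linalg.norm(A-B),C,np.linalg.norm(C-M),np.degrees(np.arctan2(*(T-M)[[1,0]])),np.linalg.norm(T-M))
plan([(M[0],M[1],.006,-3,4)])
```

```text
[0.50230585 0.34372243 0.12025564]
[0.50365882 0.36859305 0.024     ] [0.50120593 0.32727067 0.024     ] [0.50243238 0.34793186 0.024     ] 0.041395122478343045 [0.5474677  0.34566842 0.026     ] 0.04513649797109533 -3.462967069972519 0.09014130563166825
0 0 -1 29 0; 0 0 -1 28 0; 0 0 -1 29 0; 0 0 -1 28 0.01
end [0.5025 0.3477 0.0063] -3.22
```

{"name": "carry_out", "arguments": {"motion": "0 0 -1 29 0; 0 0 -1 28 0; 0 0 -1 29 0; 0 0 -1 28 0.01; 0 0 0 0 0; 1 0 0 0 0; 1 0 0 0 0; 1 0 0 0 0", "newtons": 20}}

```text
clock: 5.25
tcp_pos: [0.5035, 0.3489, 0.0088]
orientation: [-3.138, 0.088, -0.004]
contact_force: [-3.5, -1.0, 9.1]
grip_width: 0.0458
```

{"name": "carry_out", "arguments": {"motion": "1 0 0 0 0; 1 0 0 0 0; 1 0 0 0 0; 1 0 0 0 0; 1 0 0 0 0; 1 0 0 0 0; 1 0 0 0 0; 1 0 0 0 0"}}

```text
clock: 6.25
tcp_pos: [0.5035, 0.3489, 0.0088]
orientation: [-3.138, 0.088, -0.004]
contact_force: [-2.3, 0.2, 10.0]
grip_width: 0.0458
```

The left clip stopped at 45.8 mm at 20 N, so it is firm. Now I open, rise and go to the middle clip.

Run:
```python
from h import *
plan([(.5025,.3477,.066,-3.2,2),(.5025,.3477,.125,-3.2,2),(0.549,.167,.12,-13,5)],start=(.5025,.3477,.0063,-3.2))
```

```text
0 0 0 -30 0; 0 0 0 -30 0; 0 0 0 -29 0; 0 0 0 -30 0; 0 11 36 1 0.03; 0 13 35 1 0.04; 0 13 34 1 0.03; 0 15 35 1 0.04
0 16 33 1 0.03
end [0.5487 0.1674 0.1203] -12.94
```

{"name": "carry_out", "arguments": {"motion": "0 0 0 0 0; 0 0 0 0 0; 0 0 0 0 0; 0 0 0 0 0; 0 0 0 -20 0; 0 0 0 -40 0; 0 0 0 -50 0; 0 0 0 -9 0"}}

```text
clock: 7.25
tcp_pos: [0.5046, 0.3495, 0.1305]
orientation: [-3.135, 0.088, -0.01]
contact_force: [0.6, 0.8, -0.2]
grip_width: 0.0856
```

{"name": "carry_out", "arguments": {"motion": "0 11 36 1 0.03; 0 13 35 1 0.04; 0 13 34 1 0.03; 0 15 35 1 0.04; 0 16 33 1 0.03; 0 0 0 0 0; 0 0 0 0 0; 0 0 0 0 0"}}

```text
clock: 8.25
tcp_pos: [0.5482, 0.1689, 0.1204]
orientation: [-3.121, 0.351, 0.0]
contact_force: [0.0, 1.2, 0.7]
grip_width: 0.0853
```

Run:
```python
from h import *
p=camera_params('wrist'); o,psi,_=state(); print(o['tcp_pos'],psi,abs(o['qvel']).max())
f=grab_frame('wrist'); cv2.imwrite('pics/wM.png',f[:,:,::-1])
p2=camera_params('wrist'); print(p['eye']-p2['eye'])
cv2.imwrite('pics/wMc.png',cv2.resize(f[60:260,180:380,::-1],None,fx=3,fy=3,interpolation=cv2.INTER_CUBIC))
```

```text
[0.54822728 0.16893749 0.12044583] -12.83007688430967 0.0025201178756292138
[-3.28632596e-05  8.70167281e-05  3.68713275e-05]
```

View pics/wMc.png

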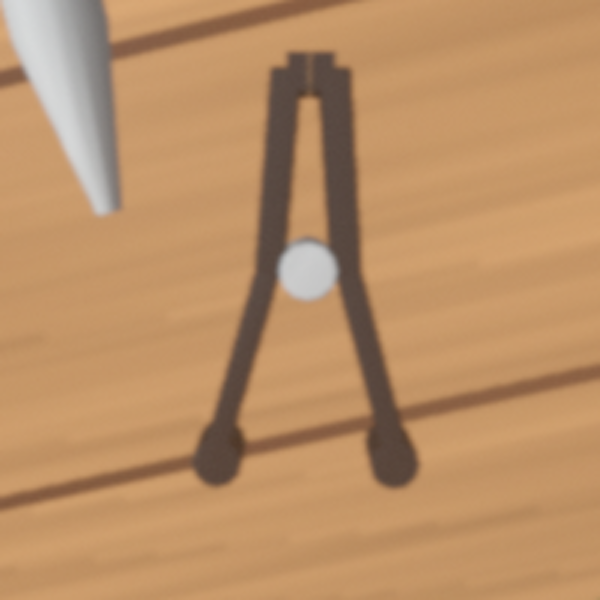

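The crop shows the middle clip with pads at (218,463) and (394,465), pin at (307,270) and tip at (311,52).

```bash
cat >> h.py <<'E'
def meas(p,a,b,c,t,u0=180,v0=60,k=3):
    q=lambda w:((w[0]+.5)/k-.5+u0,(w[1]+.5)/k-.5+v0)
    A,B=[onplane(p,*q(w),0.024) for w in (a,b)]; C=onplane(p,*q(c),.026); T=onplane(p,*q(t),.024)
    M=(A+B)/2; print(M.round(4),'sep',np.linalg.norm(A-B),'pin',C.round(4),np.linalg.norm((C-M)[:2]),'yaw',np.degrees(np.arctan2(*(T-M)[[1,0]])),'tip',np.linalg.norm(T-M))
    return M
E
python3 - <<'E'
from h import *
p=camera_params('wrist')
M=meas(p,(218,463),(394,465),(307,270),(311,52))
plan([(M[0],M[1],.007,-13.5,4)])
E
```

```text
[0.5486 0.1675 0.024 ] sep 0.04142044778107381 pin [0.5927 0.1574 0.026 ] 0.045223706418389506 yaw -13.385112694151447 tip 0.09082670538518907
0 0 0 28 0; 0 0 1 29 0.01; 0 0 0 28 -0; 0 1 0 28 0
end [0.549  0.1677 0.0074] -13.41
```

{"name": "carry_out", "arguments": {"motion": "0 0 0 28 0; 0 0 1 29 0.01; 0 0 0 28 0; 0 1 0 28 0; 0 0 0 0 0; 1 0 0 0 0; 1 0 0 0 0; 1 0 0 0 0", "newtons": 20}}

```text
clock: 9.3
tcp_pos: [0.5505, 0.167, 0.0096]
orientation: [-3.118, 0.37, -0.004]
contact_force: [-3.3, 0.2, 10.3]
grip_width: 0.0464
```

{"name": "carry_out", "arguments": {"motion": "1 0 0 0 0; 1 0 0 0 0; 1 0 0 0 0; 0 0 0 0 0; 0 0 0 0 0; 0 0 0 0 0; 0 0 0 0 0; 0 0 0 -30 0"}}

```text
clock: 10.3
tcp_pos: [0.5476, 0.1655, 0.0356]
orientation: [3.117, -0.37, -0.007]
contact_force: [0.3, -0.0, 0.9]
grip_width: 0.0853
```

The middle clip stopped at 46.4 mm, so it is firm too. On to the right one.

Run:
```python
from h import *
plan([(.549,.1677,.08,-13.4,1),(.549,.1677,.12,-13.4,1),(.5605,-.007,.12,-8.5,4)],start=(.549,.1677,.0374,-13.4))
```

```text
0 0 0 -43 0; 0 0 0 -40 0; 0 13 42 0 -0.02; 0 12 42 0 -0.02; 0 11 42 0 -0.02; 0 11 43 0 -0.03
end [ 0.5608 -0.0073  0.1204] -8.24
```

{"name": "carry_out", "arguments": {"motion": "0 0 0 -43 0; 0 0 0 -40 0; 0 13 42 0 -0.02; 0 12 42 0 -0.02; 0 11 42 0 -0.02; 0 11 43 0 -0.03; 0 0 0 0 0; 0 0 0 0 0"}}

```text
clock: 11.3
tcp_pos: [0.5607, -0.0084, 0.1202]
orientation: [-3.133, 0.23, 0.0]
contact_force: [-0.3, 0.3, 0.2]
grip_width: 0.0852
```

Run:
```python
from h import *
p=camera_params('wrist'); o,psi,_=state(); print(o['tcp_pos'],psi,abs(o['qvel']).max())
f=grab_frame('wrist'); cv2.imwrite('pics/wR.png',f[:,:,::-1])
p2=camera_params('wrist'); print(p['eye']-p2['eye'])
cv2.imwrite('pics/wRc.png',cv2.resize(f[60:260,180:380,::-1],None,fx=3,fy=3,interpolation=cv2.INTER_CUBIC))
```

```text
[ 0.56071889 -0.00836587  0.12022569] -8.38817470291443 0.022796559744735212
[-2.59223159e-05 -8.67985330e-04 -3.14775037e-05]
```

View pics/wRc.png

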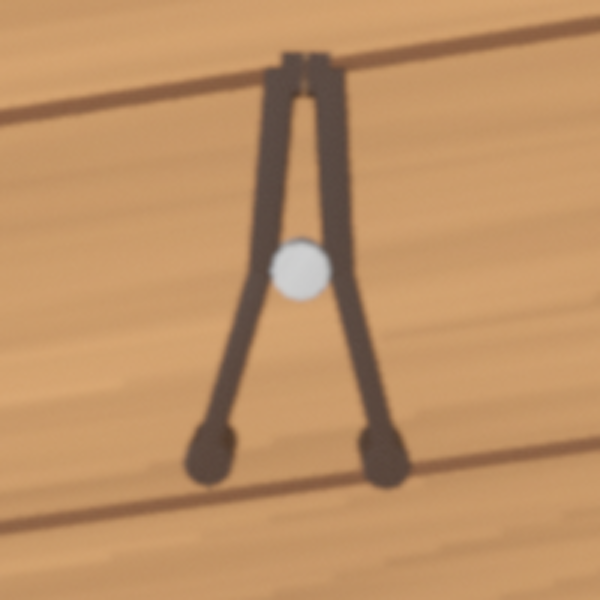

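The crop shows the right clip with pads at (210,462) and (386,464), pin at (300,270) and tip at (305,52).

Run:
```python
from h import *
p=camera_params('wrist')
M=meas(p,(210,462),(386,464),(300,270),(305,52))
plan([(M[0],M[1],.007,-9,4)])
```

```text
[ 0.5618 -0.007   0.024 ] sep 0.04138382383844421 pin [ 0.6063 -0.0139  0.026 ] 0.04495492633263361 yaw -9.24097679739059 tip 0.09053557452890208
0 0 0 28 0; 0 1 0 29 0.01; 0 0 -1 28 -0; 0 0 0 28 0
end [ 0.5619 -0.0067  0.0072] -8.87
```

{"name": "carry_out", "arguments": {"motion": "0 0 0 28 0; 0 1 0 29 0.01; 0 0 -1 28 0; 0 0 0 28 0; 0 0 0 0 0; 1 0 0 0 0; 1 0 0 0 0; 1 0 0 0 0", "newtons": 20}}

```text
clock: 12.35
tcp_pos: [0.5634, -0.0077, 0.0094]
orientation: [-3.131, 0.245, -0.005]
contact_force: [-3.9, 1.5, 14.4]
grip_width: 0.0319
```

{"name": "carry_out", "arguments": {"motion": "1 0 0 0 0; 1 0 0 0 0; 1 0 0 0 0; 1 0 0 0 0; 1 0 0 0 0; 1 0 0 0 0; 1 0 0 0 0; 1 0 0 0 0"}}

```text
clock: 13.35
tcp_pos: [0.5634, -0.0076, 0.0095]
orientation: [-3.131, 0.245, -0.005]
contact_force: [-2.2, 1.1, 9.9]
grip_width: 0.0298
```

The right clip closes to its stop at 29.8 mm, so it is the weak one. I grip harder and lift.

{"name": "carry_out", "arguments": {"motion": "1 0 0 0 0; 1 0 0 0 0; 1 0 0 -10 0; 1 0 0 -20 0; 1 0 0 -30 0; 1 0 0 -30 0; 1 0 0 -30 0; 1 0 0 -20 0", "newtons": 40}}

```text
clock: 14.35
tcp_pos: [0.5625, -0.0081, 0.1497]
orientation: [-3.132, 0.246, -0.004]
contact_force: [-0.7, -0.0, -1.0]
grip_width: 0.0284
```

Run:
```python
from h import *
o,psi,_=state(); print(o['tcp_pos'],psi,o['grip_width'])
p=camera_params('top')
for n in ('wrist','scene','top'):
    f=grab_frame(n); cv2.imwrite(f'pics/lift_{n}.png',f[:,:,::-1])
hsv=cv2.cvtColor(f[195:285,378:470],cv2.COLOR_RGB2HSV)
t=cv2.cvtColor(f,cv2.COLOR_RGB2BGR)
cv2.imwrite('pics/panc.png',cv2.resize(t[180:300,360:490],None,fx=4,fy=4,interpolation=cv2.INTER_CUBIC))
plan([(.535,-.355,.15,-9,8)],start=(.5619,-.0067,.147,-8.9),cl=1)
```

```text
[ 0.56247622 -0.00814941  0.14971788] -8.964766671800417 0.028379250605985815
1 3 44 0 0; 1 4 43 -1 0; 1 3 44 0 0; 1 4 43 -1 0; 1 3 44 0 0; 1 3 43 0 0; 1 4 44 -1 0; 1 3 43 0 0
end [ 0.5347 -0.3547  0.15  ] -8.9
```

View pics/lift_wrist.png

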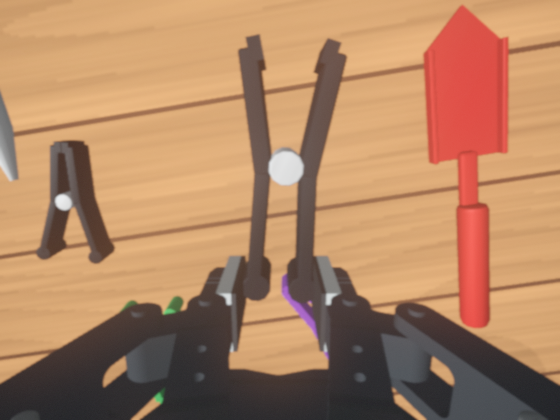

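View pics/lift_scene.png

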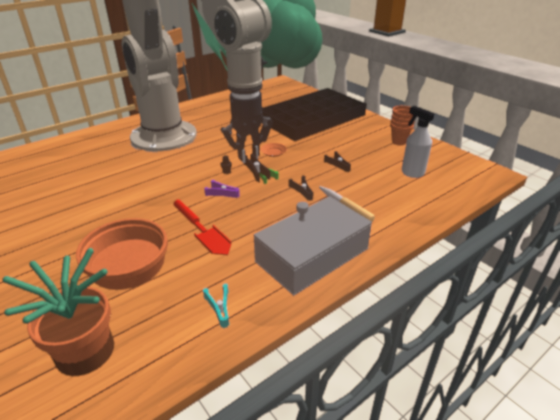

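View pics/panc.png

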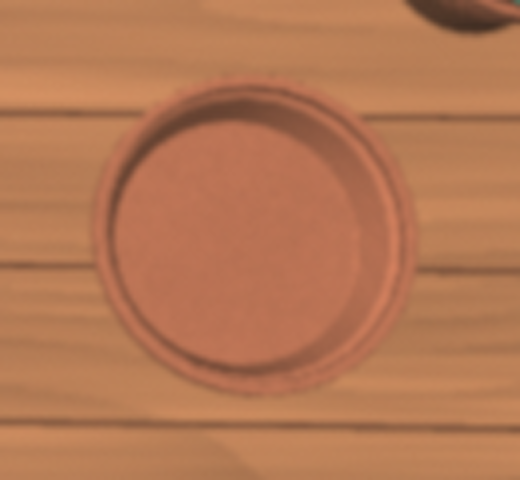

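The clip is held level by both pads with its jaws open, and the other two are undisturbed. The rim circle in the pan crop is centred at (254,235), i.e. full-picture (423,238), so the pan's axis is near (0.565,-0.36). Now I carry it over.

{"name": "carry_out", "arguments": {"motion": "1 3 44 0 0; 1 4 43 -1 0; 1 3 44 0 0; 1 4 43 -1 0; 1 3 44 0 0; 1 3 43 0 0; 1 4 44 -1 0; 1 3 43 0 0"}}

```text
clock: 15.5
tcp_pos: [0.5336, -0.3571, 0.149]
orientation: [-3.131, 0.245, 0.003]
contact_force: [0.6, -0.5, -0.9]
grip_width: 0.0283
```

{"name": "carry_out", "arguments": {"motion": "1 0 0 0 0; 1 0 0 0 0; 1 0 0 0 0; 1 0 0 20 0; 1 0 0 20 0; 1 0 0 20 0; 1 0 0 0 0; 1 0 0 0 0"}}

```text
clock: 16.5
tcp_pos: [0.5347, -0.3562, 0.0903]
orientation: [3.132, -0.245, 0.0]
contact_force: [0.1, 0.2, -1.0]
grip_width: 0.0282
```

Run:
```python
from h import *
o,psi,_=state(); print(o['tcp_pos'],psi,o['grip_width'])
p=camera_params('wrist'); f=grab_frame('wrist'); cv2.imwrite('pics/pan_wrist.png',f[:,:,::-1])
print(project(p,[.565,-.36,.06]),project(p,[.565,-.36,.008]))
f=grab_frame('scene'); cv2.imwrite('pics/pan_scene.png',f[:,:,::-1])
```

```text
[ 0.53468951 -0.35618129  0.09029992] -8.95487021769628 0.028227625534555104
[278.74646746 191.61308074] [278.57281502 175.51765725]
```

View pics/pan_wrist.png

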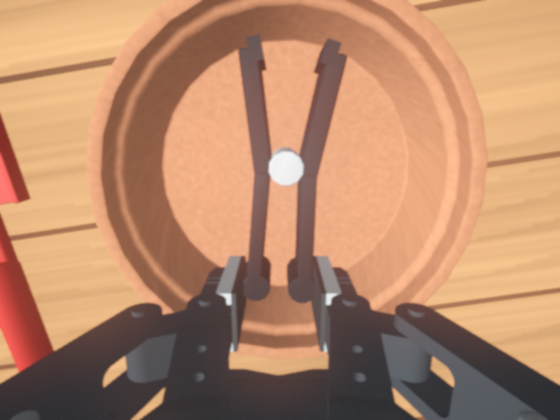

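View pics/pan_scene.png

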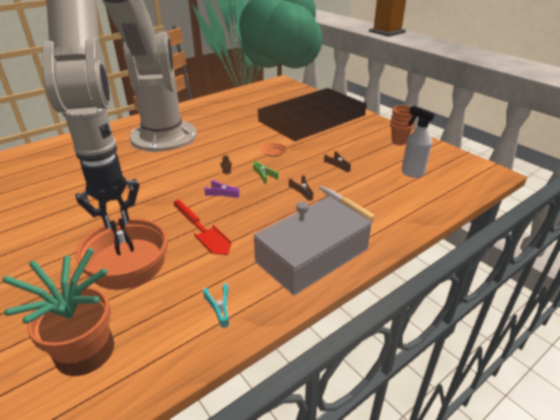

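The floor centre shows at about (285,162), against a predicted (279,175). So the pan is about 8 mm farther in x and 4 mm farther right. I correct for that and lower.

{"name": "carry_out", "arguments": {"motion": "1 4 2 10 0; 1 4 2 15 0; 1 0 0 15 0; 1 0 0 15 0; 1 0 0 10 0; 1 0 0 5 0; 1 0 0 0 0; 1 0 0 0 0"}}

```text
clock: 17.6
tcp_pos: [0.5422, -0.3615, 0.0209]
orientation: [3.132, -0.245, 0.002]
contact_force: [0.6, 0.1, -0.6]
grip_width: 0.0287
```

{"name": "carry_out", "arguments": {"motion": "1 0 0 1 0; 0.15 0 0 0 0; 0.15 0 0 0 0; 0.15 0 0 0 0; 0.15 0 0 0 0; 0.15 0 0 0 0; 0.15 0 0 -10 0; 0.15 0 0 -20 0"}}

```text
clock: 18.6
tcp_pos: [0.5414, -0.361, 0.0498]
orientation: [-3.131, 0.245, 0.002]
contact_force: [0.6, -0.1, 0.5]
grip_width: 0.0723
```

{"name": "carry_out", "arguments": {"motion": "0.15 0 0 -30 0; 0.15 0 0 -40 0; 0.15 0 0 -50 0; 0.15 0 0 -30 0; 0 0 0 0 0; 0 0 0 0 0; 0 0 0 0 0; 0 0 0 0 0"}}

```text
clock: 19.6
tcp_pos: [0.5413, -0.3609, 0.1982]
orientation: [-3.131, 0.245, 0.003]
contact_force: [-0.3, -0.4, 0.5]
grip_width: 0.0854
```

Run:
```python
from h import *
o,psi,_=state(); print(o['clock'],o['tcp_pos'],psi,o['grip_width'],o['contact_force'])
p=camera_params('wrist'); f=grab_frame('wrist'); cv2.imwrite('pics/end_wrist.png',f[:,:,::-1])
f=grab_frame('scene'); cv2.imwrite('pics/end_scene.png',f[:,:,::-1])
f=grab_frame('top'); cv2.imwrite('pics/end_top.png',f[:,:,::-1])
np.savez('pics/endp.npz',**p)
a=cv2.imread('pics/top0.png')[190:310,110:330]; b=f[190:310,110:330,::-1]
cv2.imwrite('pics/cmp.png',cv2.resize(np.vstack([a,b]),None,fx=2.4,fy=2.4))
```

```text
19.6 [ 0.54128112 -0.36092774  0.19822335] -8.948625129113267 0.08536874548356033 [-0.28766154 -0.4071821   0.49606473]
```

View pics/end_wrist.png

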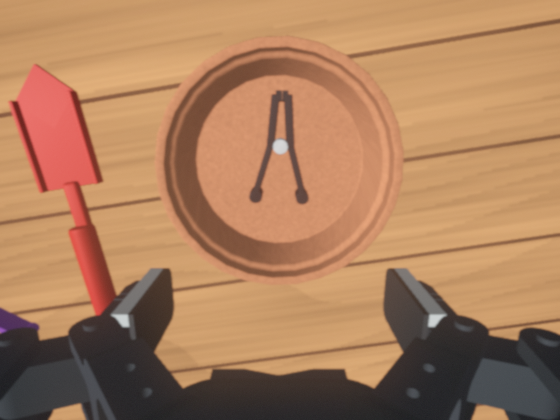

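View pics/cmp.png

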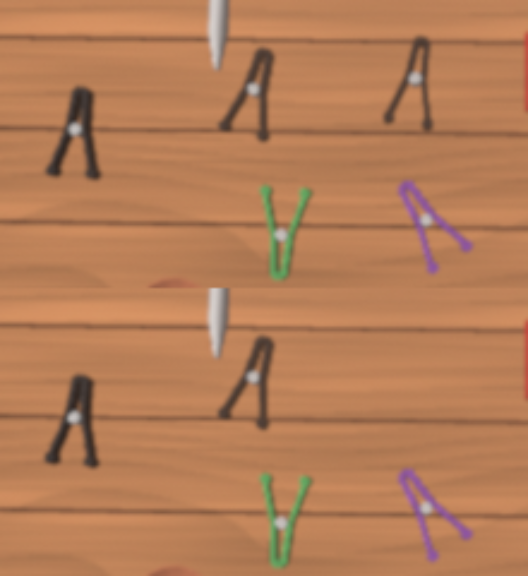

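The weak clip lies flat on the pan's floor: pin at (280,147), floor centre near (280,157), so about 10 mm off centre. The two firm clips show no visible movement between the before and after top views. The gripper is clear at 0.2 m. I hand in.

Run:
```python
from h import *
o=r.get_obs(); print(abs(o['qvel']).max(),o['clock']); print(r.hand_in())
```

```text
0.004457570135931241 19.75
the job is handed in; nothing more can be done
None
```

I squeezed the three clips at 20 N from the robot's left to its right; the right-hand one is weak, and it now lies in the terracotta pan. The job is handed in at 19.75 s of the 69 s; no verdict was given.

| Clip | Opening over the pads at 20 N | Result |
|---|---|---|
| Left | 45.8 mm | firm |
| Middle | 46.4 mm | firm |
| Right | 29.8 mm (at its stop) | weak |

- **Weak clip:** the last wrist picture shows it flat on the pan's floor, jaws closed, with its pivot about 10 mm from the centre.
- **Firm clips:** neither was lifted, and the before and after top views show no visible movement.
- **Robot:** the gripper was open and clear at 0.2 m, with contact force near zero.

**Checks that disagreed:**
- The top camera put the clips about 3–4 mm off in y compared with the wrist camera.
- The top camera put the pan about 8 mm too near in x, so I corrected both from the wrist view before acting.
- The first wrist measurement was taken while the arm was still settling, so I repeated it.
- During each squeeze the tool stayed about 2.5 mm above its commanded height, with about 10 N upward (14 N at most). It had no visible effect.

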